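Lock the board in its stand and hold a spring clip gaping over the card's edge

ROBOT

A 7-joint arm with a two-finger parallel gripper is mounted at the origin on the work surface. World frame = base frame: x ahead of the robot, y to its left, z up, the work surface at z = 0. Lengths are in m, angles in rad, forces in N, time in s.
With the tool pointing down it reaches from about 0.35 to 0.9 m from the base axis. Payload 19.9 kg.
Tool frame: the origin (TCP) lies at the very end of the fingers, on their centre line; the grasp point (between the pads) lies manip.tcp_to_grasp behind it (manip.tcp_to_grasp is the distance from the TCP to the grasp point, in m); z points along the fingers, y is the direction in which the jaws open and shut (so a half turn about z gives the same grasp; the last joint's range is limited). The gripper opens to 85 mm and grips with 20 to 120 N. Pads are 22 mm wide; open, the fingers measure 114 mm over their backs; the gripper's body (76 mm by 85 mm) begins 54 mm behind the grasp point. The pads swing forward as they close: fully open they stand 13 mm farther back than shut.
Start: joints at [-1.29, 0.417, -0.01, 1.614, 0.005, 1.111, -0.053], TCP at [0.198, 0.593, 0.231] pointing down, gripper open.
Joint ranges: [-2.81, 2.81], [-0.39, 2.02], [-1.27, 1.25], [0.06, 2.57], [-1.19, 4.33], [0.19, 2], [-2.82, 2.82]. Speed limits (rad/s): [1.89, 1.89, 2.39, 2.39, 3.01, 3.01, 3.01].

INTERFACE

Orientations are given as a rotation vector (axis times angle).
In Python, from rig import manip gives the robot as it stands.
- The arm moves only by the tool move_arm, never from a script. Its argument "plan" is a list of rows, each a list of 7 numbers: the finger opening in mm, from 0 to 85.4, then the shift along the tool's x, y, z in units of 40 mm (1.0 is 40 mm), then the turn, a rotation vector about the tool's x, y, z in rad. A call has 1 to 8 rows; each row is the pose to reach, as a shift and turn from the pose commanded when the call began, along the tool's axes at that moment; what a row does not reach only later rows make up. A row lasts 1/12 s, in which the tool goes at most 41.7 mm and 7.16 degrees, less where a joint would pass 70% of its speed; a pose out of reach is approached as far as the arm can. A call with a gripper value outside its range is refused whole. The fingers move at their own pace and stop on an object; "newtons" is the grip in N (left out, the last holds). Time passes only in rows, so rows that repeat a pose let the fingers close. It gives the time, the measured TCP pose, the force and the opening at its end, in the units of the state.
- manip.read_state(): the state, without advancing time (a new reading comes with each control period).
- manip.read_camera(name): name is "scene" or "top" or "wrist"; returns the picture (480x640x3 uint8, blue, green, red); there is no depth.
- manip.camera_info(name): a dict with "K" (3x3 intrinsics, pixels), "R" (3x3) and "t" (3): a world point X has camera coordinates R X + t; the wrist camera has in their place "mount" (4x4, takes a point from camera to tool coordinates, whose origin is the TCP and whose axes are the flange's). Camera axes: x right, y down, z forward; pixel columns grow to the right and rows downward; lengths in m; the calibration is good to about 2 mm. A picture is of the moment at which its call begins: read the wrist's pose just before it. camera_info takes no time and is no camera call.
- manip.close_job(): hands the job in, once; it reports no verdict.
The state is a dict: "time": time; "joint_positions": joint angles; "dq": joint speeds; "joint_torque": joint torques, N m; "tcp_pos": TCP position; "tcp_rot": TCP orientation; "ft_force": force on the tool from outside, world axes, zero at the start; "wrist_torque": the same for the moment, N m; "gripper_width": opening from 0.0 (shut) to 1.0 (fully open).
Only numpy, scipy, OpenCV 4.12 (cv2) and the standard library are available. Lean on these libraries where they do the work, as an engineer would, in place of code of your own. Each camera call takes 0.05 s, during which the arm holds its last target. There are 200 camera calls.

TASK

First lock the drawing board into its upright stand: turn the wooden turnbutton on top of the post until it lies straight along and over the board's top edge. Then take the orange spring clip off the rim of the pencil box by squeezing its grips, and hold it wide open astride the middle of the top edge of the board and its card, one jaw well down on each side, neither biting nor pushing on them. Finish still holding it squeezed open there, so that I can square up the card before it bites; leave the other things on the table as they are.

Things in the scene. Friction and masses are not known exactly. Their poses are not given: they have to be found in the camera images.
- stand: upright panel stand of pale beech, fixed: sill 258 mm long, two feet 150 mm long, two grooved posts (24 x 24 mm, tops 168 mm up, axes 117 mm either side of the middle). Origin: centre of its underside, on the table. y runs along the board, x through the board's thickness (card on the +x side), z up. Its 9.5 mm groove holds board and card upright with 2 mm of play.
- top_mid (a point): on the stand: the middle of the top edge of board plus card, mid-way through the thickness of the pair, 166 mm above the table. Same axes as the stand.
- button_pivot (a point): on the stand: the pivot (screw) of the turnbutton, at mid-height of its wing, 175.5 mm above the table, on the stand's -y post. Same axes as the stand.
- turnbutton (a joint): dark wooden turnbutton with brass screw on the -y post: bar 16 mm wide, 12 mm high (169.5 to 181.5 mm up), 38 mm long on one side of its pivot, 10 mm on the other. Friction 0.04 N m; stays where left. Radians, anticlockwise from above: 0 = long end along the stand's +x, clear of the board (starts near here); 1.57 = along the stand's +y, straight over the board's edge (locked). Range -0.8 to 2.4.
- button_tip (a point): the end of the turnbutton's long side, 36 mm from the pivot, at mid-height.
- board: loose plywood drawing board, 5 mm thick (x), 222 mm wide (y), 148 mm high, standing in the stand's groove, top edge 166 mm above the table. Origin: centre of its lower edge.
- card: loose stiff card with a painted flower picture, 2.5 mm thick (x), 222 mm wide (y), 148 mm high, standing in the same groove directly on the board's +x side. Origin: centre of its lower edge. Its top edge is level with the board's.
- pencil_box: open wooden pencil box, fixed, 120 mm (x) x 220 mm (y) x 65 mm high, walls 6 mm. Origin: centre of its underside. Pencils lie low in it. The clip sits on its -x long wall.
- clip: loose orange spring clip (60 g), 84 mm long, peg style: two halves on a steel pivot; this is the +x half. Origin: on the pivot; y along the pivot, z up along the grips, jaws to -z. At the start it stands upright biting the box wall, pivot 5 mm above the rim, x square to the wall. Jaws: 40 mm wide (y), ends 36 mm below the pivot, taking an edge up to 30 mm deep. See also the next entries.
- clip_jaw (a joint): opening of the clip in radians: 0 biting the 6 mm wall, growing as the grips are squeezed, 0.52 at the stop (pads about 22 mm apart at the tips, at least 18 mm apart over the whole depth); sprung shut, down to -0.12. Squeezed evenly, each half leans half of this from the clip's middle plane: clip turns by minus half of it about its y while the middle plane stays put.
- clip_grip (a point): on the clip: 30 mm above the pivot along z, the height to squeeze. Grips: flat, 22 mm wide (y), from 8 to 48 mm above the pivot, splayed to 50 mm over their top ends when shut; at the stop parallel and 26 mm over all. Squeezing across (along x) takes about 6 N on each grip to start, 13 N to hold fully open; a grip of 25 N holds it safely at the stop.
- clip_tip_a (a point): on the clip's +x half: middle of the inner face of its jaw pad, 32 mm below the pivot (4 mm above the jaw's end).
- clip_tip_b (a point): the same on the clip's other half.
- tape: bystander: roll of masking tape lying flat, 90 mm across, 25 mm high; origin under its centre.
- ink: bystander: small dark ink jar, 42 mm across, 60 mm high; origin under its centre.
- pen: bystander: drawing pen lying on the table, 138 mm long (x), 10 mm thick; origin under its middle.
- jar: bystander: empty glass water jar, 76 mm across, 85 mm high; origin under its centre.
- brush_a: bystander: blue brush lying on the table, 195 mm long (x); origin under its middle.
- brush_b: bystander: dark red brush lying on the table, 195 mm long (x); origin under its middle.

How it is judged:
On the way, in this order (a step that is already met when the one before it is completed fails the run):
1. the turnbutton lies straight over the board's top edge, the clip still on the box (value of joint turnbutton between 1.32 and 1.82 rad and height (world z) of clip below 0.09 m), for 0.2 s.
2. the clip is squeezed and lifted off the pencil box, the board still locked (value of joint turnbutton between 1.32 and 1.82 rad and height (world z) of clip above 0.11 m and value of joint clip_jaw above 0.1 rad and contact force between clip and pencil_box below 0.2 N), for 0.2 s.
At the end, for the whole second after the job is handed in: Turnbutton within 0.25 rad of straight over the edge; fingers hold the clip at rest, open over 0.38 rad, a jaw each side of board and card, tip sites 6 mm or more below the top edge, within 30 mm of its middle; clip presses board and card under 2.5 N; these moved under 15 mm (value of joint turnbutton between 1.32 and 1.82 rad and value of joint clip_jaw above 0.38 rad and ((x of clip_tip_a in the frame of board above 0.0065 m and x of clip_tip_b in the frame of board below -0.0035 m) or (x of clip_tip_b in the frame of board above 0.0065 m and x of clip_tip_a in the frame of board below -0.0035 m)) and z of each of clip_tip_a, clip_tip_b in the frame of board below 0.142 m and y of clip_tip_a in the frame of board between -0.03 and 0.03 m and y of clip_tip_b in the frame of board between -0.03 and 0.03 m and contact force between the fingers and clip above 4 N and contact force between clip and board below 2.5 N and contact force between clip and card below 2.5 N and contact force between clip and stand below 0.5 N and linear speed of clip below 0.03 m/s and distance of each of board, card from where it was at the start of the episode below 0.015 m); the arm keeps its last pose, push and grip.
It fails at once if a bystander is knocked aside (moved more than 30 mm) (distance of any of tape, ink, pen, jar, brush_a, brush_b from where it was at the start of the episode above 0.03 m).
It fails at once if board or card is knocked or pulled out of place (more than 30 mm) (distance of any of board, card from where it was at the start of the episode above 0.03 m).
It also fails if it takes over 56 s, if anything falls off the work surface, if the arm or the gripper's body presses on something with over 40 N, if the wrist force passes 120 N, or if a joint passes its speed limit or range.

## Working session

There is one attempt and no reset: what is moved stays moved. The work goes in short steps, Python scripts to look and compute and a tool call to move; the robot and the scene stay as the last step left them, time stands still between calls to the robot, and variables do not carry over. Pictures are saved under pics/ and viewed, about 8 in all and at most 12, crops included, and the job is handed in when it is done.

Besides the shell and the picture viewer there is one more tool, called after "Call:" as a command line: name --pt "numbers of a row" for each row, then --argument value for the rest. move_arm: Moves the arm, as the interface text tells. Its arguments: {"type":"object","properties":{"plan":{"type":"array"},"newtons":{"type":"number"}},"required":["plan"]}

```bash
mkdir -p pics; ls; python3 - <<'E'
from rig import manip
import cv2
s=manip.read_state();print(s['tcp_pos'],s['tcp_rot'],s['gripper_width'],s['time'],manip.tcp_to_grasp)
for n in("scene","top"):
    cv2.imwrite(f"pics/{n}0.png",manip.read_camera(n))
    c=manip.camera_info(n);print(n,c)
print(manip.camera_info("wrist"))
E
```

```text
pics
[0.19818556 0.59238229 0.23066944] [-5.04902098e-01 -3.10066003e+00  1.89185670e-03] 0.9989958945784192 0.0 0.0187
scene {'K': array([[479.73124486,   0.        , 311.23374355],
       [  0.        , 479.73124486, 246.1514138 ],
       [  0.        ,   0.        ,   1.        ]]), 'R': array([[-0.32913665,  0.94415277, -0.01564   ],
       [ 0.72123842,  0.24066793, -0.64953375],
       [-0.60949504, -0.22506553, -0.76017189]]), 't': array([ 0.10798041, -0.36909123,  1.89634279])}
top {'K': array([[484.33203712,   0.        , 316.46209936],
       [  0.        , 484.33203712, 238.74249285],
       [  0.        ,   0.        ,   1.        ]]), 'R': array([[ 0.02797837, -0.99960074, -0.00394587],
       [-0.98363871, -0.02682838, -0.17814356],
       [ 0.17796657,  0.00886548, -0.9839966 ]]), 't': array([0.09641752, 0.61942555, 1.10691904])}
{'K': array([[429.17273354,   0.        , 315.81379849],
       [  0.        , 429.17273354, 231.25920519],
       [  0.        ,   0.        ,   1.        ]]), 'mount': array([[-1.32455783e-03, -9.52302489e-01, -3.05152775e-01,
         7.89385803e-02],
       [ 9.99999098e-01, -1.19323307e-03, -6.16864165e-04,
        -6.33326667e-04],
       [ 2.23322898e-04, -3.05153316e-01,  9.52303210e-01,
        -1.41544404e-01],
       [ 0.00000000e+00,  0.00000000e+00,  0.00000000e+00,
         1.00000000e+00]])}
```

View pics/scene0.png

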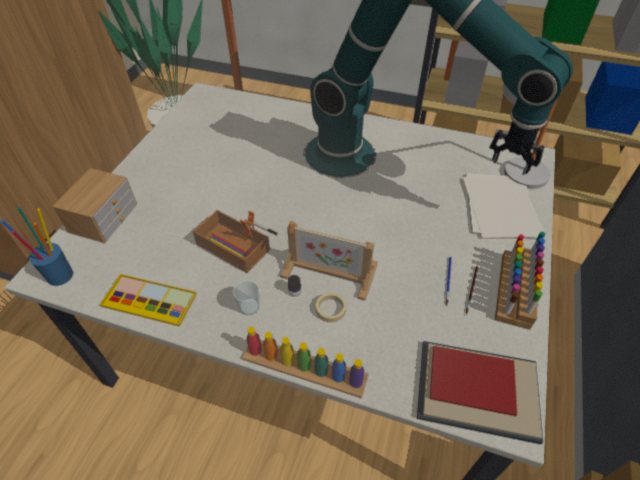

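View pics/top0.png

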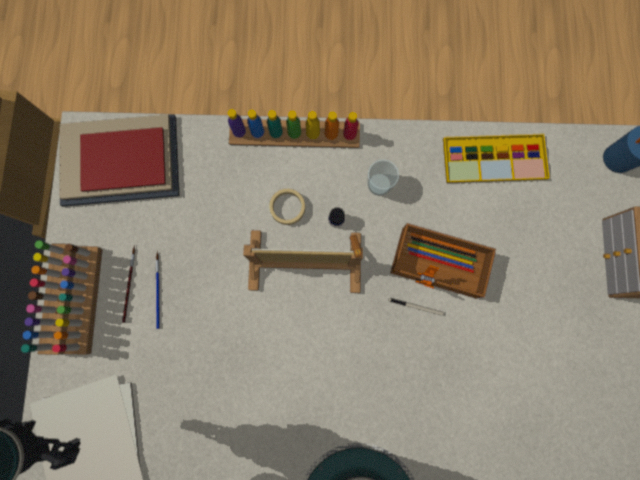

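The scene view shows the stand at about (330,258), with its -y post at (292,232). The clip is on the box at (250,222). In the top view, the stand's top edge runs from (248,252) to (360,258), the clip is at (428,277), and the pen lies below it at (418,306). I'll enlarge these areas.

```bash
python3 - <<'E'
import cv2,numpy as np
t=cv2.imread("pics/top0.png")[215:325,235:505]
s=cv2.imread("pics/scene0.png")[195:305,185:385]
t=cv2.resize(t,None,fx=2.96,fy=2.7,interpolation=3) if 0 else cv2.resize(t,(270*29//10,110*29//10),interpolation=3)
s=cv2.resize(s,(200*25//10,110*25//10),interpolation=3)
o=np.zeros((t.shape[0]+s.shape[0],max(t.shape[1],s.shape[1]),3),np.uint8)
o[:t.shape[0],:t.shape[1]]=t;o[t.shape[0]:,:s.shape[1]]=s
print(o.shape,t.shape);cv2.imwrite("pics/crop0.png",o)
E
```

```text
(594, 783, 3) (319, 783, 3)
```

View pics/crop0.png

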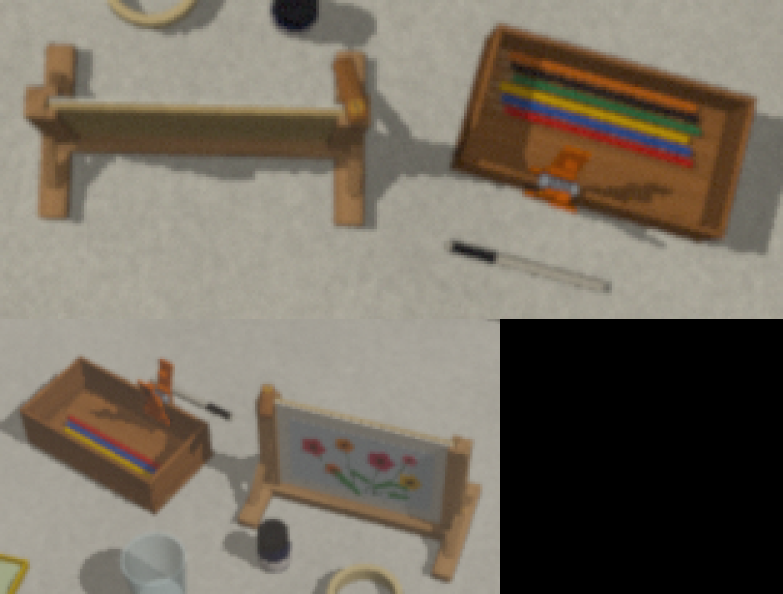

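```bash
cat > h.py <<'E'
from rig import manip
import numpy as np, cv2
from scipy.spatial.transform import Rotation as Ro
def cam(n,s=None):
    c=manip.camera_info(n);K=c["K"]
    if "R" in c: return K,c["R"],c["t"]
    M=c["mount"]; T=np.eye(4);T[:3,:3]=Ro.from_rotvec(s["tcp_rot"]).as_matrix();T[:3,3]=s["tcp_pos"]
    W=np.linalg.inv(T@M); return K,W[:3,:3],W[:3,3]
def back(C,uv,z):
    K,R,t=C; d=R.T@np.linalg.solve(K,[*uv,1]); o=-R.T@t
    return o+d*(z-o[2])/d[2]
def proj(C,X):
    K,R,t=C; p=K@(R@np.asarray(X)+t); return p[:2]/p[2]
E
python3 - <<'E'
from h import *
C=cam("top")
f=lambda n,u,v,z:print(n,back(C,(235+u/2.9,215+v/2.9),z).round(4))
f("edgeL",49,103,.166);f("edgeR",340,110,.166);f("screw",356,105,.1815);f("tip",345,58,.1815)
f("footL+x",61,45,.02);f("footL-x",53,218,.02);f("footR-x",350,225,.02)
for p in((500,25),(755,97),(718,240),(455,165)):f("rim",*p,.065)
f("clippivot",558,184,.07)
f("clipgripin",573,155,.118);f("clipgripout",543,200,.118)
print(-C[1].T@C[2])
C=cam("scene")
f=lambda n,u,v,z:print(n,back(C,(185+u/2.5,195+(v-319)/2.5),z).round(4))
f("edge-y",275,403,.166);f("edge+y",455,442,.166);f("screw?",266,388,.1815)
f("clip grip top far",165,363,.118);f("near",143,385,.118)
f("rim",83,358,.065);f("rim",210,433,.065);f("rim",155,487,.065);f("rim",22,410,.065)
E
```

```text
edgeL [0.5669 0.2513 0.166 ]
edgeR [0.5676 0.0345 0.166 ]
screw [0.5693 0.0238 0.1815]
tip [0.6041 0.0324 0.1815]
footL+x [0.6397 0.2645 0.02  ]
footL-x [0.4918 0.2638 0.02  ]
footR-x [0.4929 0.015  0.02  ]
rim [ 0.6576 -0.1031  0.065 ]
rim [ 0.6031 -0.3109  0.065 ]
rim [ 0.4859 -0.2769  0.065 ]
rim [ 0.5405 -0.0661  0.065 ]
clippivot [ 0.5269 -0.1482  0.07  ]
clipgripin [ 0.5447 -0.1493  0.118 ]
clipgripout [ 0.5092 -0.1258  0.118 ]
[0.40959875 0.10318384 1.19993169]
edge-y [0.5767 0.0389 0.166 ]
edge+y [0.5685 0.2548 0.166 ]
screw? [0.5709 0.0261 0.1815]
clip grip top far [ 0.5155 -0.1352  0.118 ]
near [ 0.5595 -0.1458  0.118 ]
rim [ 0.4955 -0.2704  0.065 ]
rim [ 0.5652 -0.0576  0.065 ]
rim [ 0.6673 -0.0877  0.065 ]
rim [ 0.6055 -0.3031  0.065 ]
```

```bash
cat >> h.py <<'E'
def Rt(psi):
    y=np.array([np.cos(psi),np.sin(psi),0]);z=np.array([0,0,-1.]);return np.c_[np.cross(y,z),y,z]
def tgt(pos,psi):
    s=manip.read_state();R=Ro.from_rotvec(s["tcp_rot"]).as_matrix()
    d=R.T@(np.array(pos)-s["tcp_pos"])/.04; r=Ro.from_matrix(R.T@Rt(psi)).as_rotvec()
    print("move",d.round(3),r.round(3),"n",max(np.linalg.norm(d)/1.04,np.linalg.norm(r)/.125))
E
python3 -c "
from h import *
tgt([.598,.002,.26],0)"
```

```text
move [-14.162 -10.829  -0.719] [-1.000e-03  1.000e-03  1.248e+00] n 17.155537213061713
```

Call:
move_arm --pt "0 -7 -5.4 -0.72 0 0 0.62" --pt "0 -7 -5.4 -0.72 0 0 0.62" --pt "0 -14.16 -10.83 -0.72 0 0 1.248" --pt "0 -14.16 -10.83 -0.72 0 0 1.248" --pt "0 -14.16 -10.83 -0.72 0 0 1.248" --pt "0 -14.16 -10.83 -0.72 0 0 1.248" --pt "0 -14.16 -10.83 -0.72 0 0 1.248" --pt "0 -14.16 -10.83 -0.72 0 0 1.248"

```text
time: 0.77
tcp_pos: [0.3853, 0.315, 0.2468]
tcp_rot: [-1.937, -2.473, 0.0]
ft_force: [0.6, 0.7, 0.2]
gripper_width: 0.0
```

```bash
python3 -c "
from h import *
print(manip.read_state()['tcp_pos'])
tgt([.598,.002,.26],0)"
```

```text
[0.38527798 0.31498168 0.24682683]
move [-8.871  3.288 -0.331] [-0.    -0.     0.242] n 9.102350736683196
```

Call:
move_arm --pt "0 -8.87 3.29 -0.33 0 0 0.242" --pt "0 -8.87 3.29 -0.33 0 0 0.242" --pt "0 -8.87 3.29 -0.33 0 0 0.242" --pt "0 -8.87 3.29 -0.33 0 0 0.242" --pt "0 -8.87 3.29 -0.33 0 0 0.242" --pt "0 -8.87 3.29 -0.33 0 0 0.242" --pt "0 -8.87 3.29 -0.33 0 0 0.242" --pt "0 -8.87 3.29 -0.33 0 0 0.242"

```text
time: 1.43
tcp_pos: [0.5743, 0.0407, 0.2584]
tcp_rot: [-2.214, -2.228, 0.0]
ft_force: [1.0, 1.1, 0.7]
gripper_width: 0.001
```

Call:
move_arm --pt "0 0 0 0 0 0 0" --pt "0 0 0 0 0 0 0"

```text
time: 1.6
tcp_pos: [0.5742, 0.0401, 0.258]
tcp_rot: [2.219, 2.223, -0.002]
ft_force: [-0.8, 0.6, -0.0]
gripper_width: 0.001
```

```bash
python3 -c "
from h import *
s=manip.read_state();cv2.imwrite('pics/w1.png',manip.read_camera('wrist'))
print(s['tcp_pos'],s['tcp_rot'],s['time'],s['joint_positions']);np.save('s1.npy',np.r_[s['tcp_pos'],s['tcp_rot']])
tgt([.598,.002,.26],0)"
```

```text
[0.57418668 0.04005986 0.25795684] [ 2.21896004e+00  2.22326251e+00 -2.10165168e-03] 1.6 [-0.54416401  0.33556181  0.52881252  1.72410718 -0.18316398  1.1322036
  0.04056095]
move [-1.002  0.605 -0.052] [-0.001  0.     0.005] n 1.1265144932727016
```

View pics/w1.png

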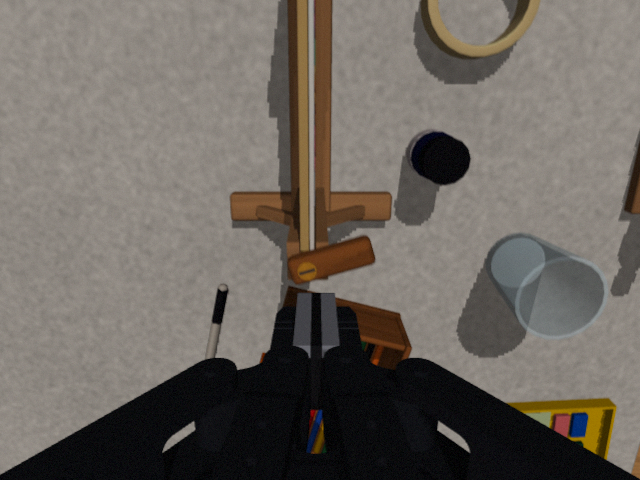

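The picture shows the screw at (307,271) and the button's long end at about (372,253), so the button angle is roughly 0.25. The board and card edge runs up columns 299 to 315. The shut fingertips span columns 296 to 337.

```bash
python3 -c "
from h import *
a=np.load('s1.npy');s=dict(tcp_pos=a[:3],tcp_rot=a[3:]);C=cam('wrist',s)
P=back(C,(307,271),.1815);print('piv',P)
print('tip',back(C,(372,252),.1815))
print('edge',back(C,(307,200),.166),back(C,(306.5,10),.166))
print('fing',back(C,(296,293),.258),back(C,(337,293),.258),proj(C,s['tcp_pos']))
tgt(P+[.03,-.03,.0],0);tgt([P[0]+.03,P[1]-.03,.173],0);print(P+[.03,.022,0])"
```

```text
piv [0.56829283 0.02491027 0.1815    ]
tip [0.60357934 0.03611119 0.1815    ]
edge [0.56816937 0.06121635 0.166     ] [0.5684693  0.15679217 0.166     ]
fing [0.56606663 0.04902157 0.258     ] [0.58095361 0.04904359 0.258     ] [318.30185331 314.97839318]
move [-1.178  0.613  1.911] [-0.001  0.     0.005] n 2.237670273517562
move [-1.178  0.613  2.123] [-0.001  0.     0.005] n 2.4082664173863133
[0.59829283 0.04691027 0.1815    ]
```

Call:
move_arm --pt "0 -1.07 0.6 0 0 0 0" --pt "0 -1.07 0.6 0 0 0 0" --pt "0 -1.07 0.6 1.0 0 0 0" --pt "0 -1.07 0.6 1.7 0 0 0" --pt "0 -1.07 0.6 2.12 0 0 0" --pt "0 -1.07 0.6 2.12 0 0 0" --pt "0 -1.07 0.6 2.12 0 0 0"

```text
time: 2.23
tcp_pos: [0.5975, 0.001, 0.1736]
tcp_rot: [-2.212, -2.229, 0.001]
ft_force: [0.4, 0.3, 0.6]
gripper_width: 0.0
```

```bash
python3 -c "
from h import *
for d in ([.03,0],[.029,.012],[.027,.02],[.02,.022],[.015,.022]): tgt([.5683+d[0],.0252+d[1],.173],0)"
```

```text
move [0.604 0.025 0.015] [-0.001 -0.     0.007] n 0.581552067155343
move [0.904 0.002 0.015] [-0.001 -0.     0.007] n 0.86963132919841
move [ 1.105 -0.046  0.015] [-0.001 -0.     0.007] n 1.0631994977093437
move [ 1.156 -0.221  0.015] [-0.001 -0.     0.007] n 1.1317054839627405
move [ 1.157 -0.346  0.016] [-0.001 -0.     0.007] n 1.1611432831593722
```

Call:
move_arm --pt "0 0.3 0 0 0 0 0" --pt "0 0.6 0 0 0 0 0" --pt "0 0.9 0 0 0 0 0" --pt "0 1.1 -0.05 0 0 0 0" --pt "0 1.16 -0.15 0 0 0 0" --pt "0 1.16 -0.25 0 0 0 0" --pt "0 1.16 -0.35 0 0 0 0" --pt "0 1.16 -0.35 0 0 0 0"

```text
time: 2.9
tcp_pos: [0.584, 0.0485, 0.1749]
tcp_rot: [2.212, 2.23, 0.005]
ft_force: [-0.2, 2.4, 7.9]
gripper_width: -0.004
```

Call:
move_arm --pt "0 0 0.3 0 0 0 0" --pt "0 0 0.5 -1 0 0 0" --pt "0 -0.3 0 -2 0 0 0" --pt "0 -0.6 0 -2 0 0 0" --pt "0 -0.6 0 -2 0 0 0"

```text
time: 3.32
tcp_pos: [0.5841, 0.0209, 0.2568]
tcp_rot: [2.215, 2.225, 0.006]
ft_force: [0.4, -0.8, -0.1]
gripper_width: 0.001
```

```bash
python3 -c "
from h import *
s=manip.read_state();cv2.imwrite('pics/w2.png',manip.read_camera('wrist')[100:420])
print(s['tcp_pos'],s['tcp_rot'],s['time'])
tgt([.523,-.175,.25],-.253)"
```

```text
[0.58412718 0.02094073 0.25675896] [2.21459571 2.22475272 0.00608109] 3.3167
move [-4.926 -1.549  0.119] [ 0.002 -0.001  0.259] n 4.966620705283235
```

View pics/w2.png

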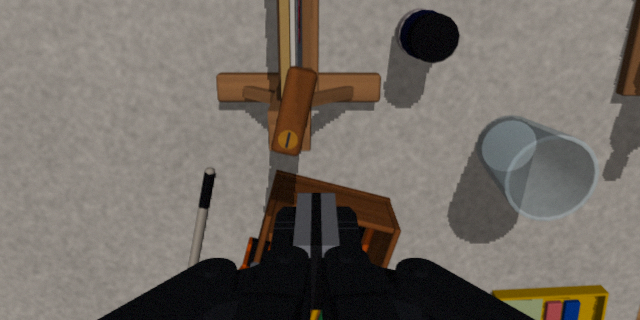

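The button now lies about 0.2 rad short of straight (screw at (288,139), tip at (302,70)). I'll nudge it about 6 mm more.

Call:
move_arm --pt "0 0.66 0.4 0 0 0 0" --pt "0 0.66 0.4 1.0 0 0 0" --pt "0 0.66 0.4 2.08 0 0 0" --pt "0 0.66 0.4 2.08 0 0 0" --pt "0 0.66 0.2 2.08 0 0 0" --pt "0 0.66 0 2.08 0 0 0" --pt "0 0.66 -0.16 2.08 0 0 0" --pt "0 0.66 -0.16 2.08 0 0 0"

```text
time: 4.03
tcp_pos: [0.5768, 0.0489, 0.1726]
tcp_rot: [2.214, 2.228, 0.004]
ft_force: [0.2, 0.4, 1.5]
gripper_width: -0.001
```

Call:
move_arm --pt "0 0 0 0 0 0 0" --pt "0 0 0.3 0 0 0 0" --pt "0 0 0.5 -1 0 0 0" --pt "0 -0.3 0 -2 0 0 0" --pt "0 -0.8 0 -2 0 0 0" --pt "0 -0.8 0 -2 0 0 0"

```text
time: 4.53
tcp_pos: [0.5779, 0.0126, 0.254]
tcp_rot: [2.217, 2.222, 0.005]
ft_force: [0.8, -1.1, -0.3]
gripper_width: 0.004
```

```bash
python3 -c "
from h import *
s=manip.read_state();a=manip.read_camera('wrist')
C=cam('wrist',s);g=cv2.cvtColor(a,6)
print(s['tcp_pos'],s['tcp_rot'],s['time'])
u,v=proj(C,[.5683,.0252,.1815]).astype(int);print(u,v)
cv2.imwrite('pics/w3.png',cv2.resize(a[v-130:v+50,u-100:u+100],None,fx=3,fy=3,interpolation=2))
tgt([.523,-.175,.25],-.253)"
```

```text
[0.57785886 0.01263409 0.25401701] [2.21675771 2.22151735 0.00510238] 4.5333
298 225
move [-4.734 -1.382  0.058] [ 0.003 -0.001  0.256] n 4.742174657694447
```

View pics/w3.png

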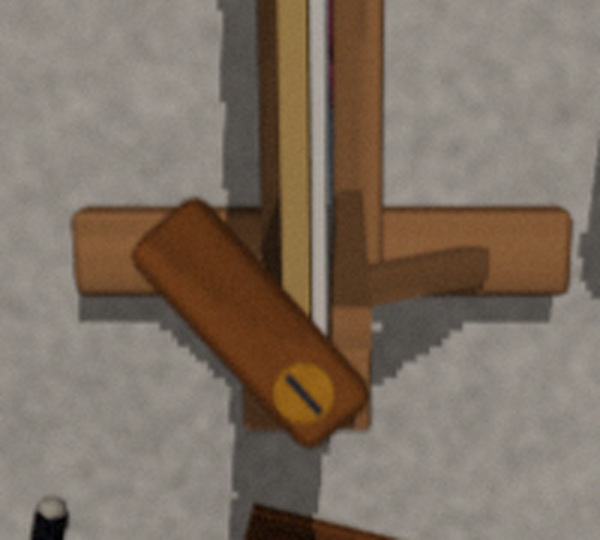

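The button overshot to about 2.2 rad. The finger is wider above its tapered tip than I assumed. I'll straddle the bar with open fingers and close gently, so the flat pads line it up along the edge.

Call:
move_arm --pt "75 0.94 -0.24 0 0 0 0" --pt "75 0.94 -0.24 0 0 0 0" --pt "75 0.94 -0.24 0 0 0 0" --pt "75 0.94 -0.24 0 0 0 0" --pt "75 0.94 -0.24 0.8 0 0 0" --pt "75 0.94 -0.24 1.5 0 0 0" --pt "75 0.94 -0.24 2.1 0 0 0" --pt "75 0.94 -0.24 2.2 0 0 0" --newtons 20

```text
time: 5.25
tcp_pos: [0.5659, 0.0533, 0.1588]
tcp_rot: [-2.214, -2.225, 0.007]
ft_force: [0.2, -0.2, -0.3]
gripper_width: 0.88
```

Call:
move_arm --pt "60 0 0 0 0 0 0" --pt "50 0 0 0 0 0 0" --pt "40 0 0 0 0 0 0" --pt "30 0 0 0 0 0 0" --pt "22 0 0 0 0 0 0" --pt "14 0 0 0 0 0 0" --pt "14 0 0 0 0 0 0" --pt "14 0 0 0 0 0 0"

```text
time: 5.92
tcp_pos: [0.5686, 0.0542, 0.1637]
tcp_rot: [2.214, 2.227, 0.003]
ft_force: [-0.7, 2.1, 8.8]
gripper_width: 0.182
```

Call:
move_arm --pt "24 0 0 0 0 0 0" --pt "40 0 0 0 0 0 0" --pt "50 0 0 0 0 0 0" --pt "50 0 0 0 0 0 0" --pt "50 0 0 -1 0 0 0" --pt "60 0 0 -2.1 0 0 0" --pt "70 -1.0 0 -2.1 0 0 0" --pt "70 -1.0 0 -2.1 0 0 0"

```text
time: 6.58
tcp_pos: [0.5687, 0.0083, 0.2494]
tcp_rot: [2.217, 2.22, 0.004]
ft_force: [-1.4, -2.2, -1.2]
gripper_width: 0.816
```

```bash
python3 -c "
from h import *
s=manip.read_state();a=manip.read_camera('wrist')
C=cam('wrist',s)
print(s['tcp_pos'],s['tcp_rot'],s['time'])
u,v=proj(C,[.5683,.0252,.1815]).astype(int);print(u,v)
cv2.imwrite('pics/w4.png',cv2.resize(a[v-130:v+60,u-100:u+100],None,fx=2,fy=2,interpolation=2))
tgt([.523,-.175,.22],-.253)"
```

```text
[0.56873626 0.00833133 0.24941058] [2.21704175 2.21992629 0.0039131 ] 6.5833
316 219
move [-4.644 -1.141  0.697] [0.003 0.    0.255] n 4.646788977295014
```

View pics/w4.png

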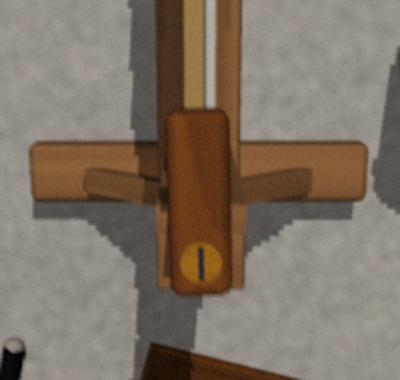

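The button is now straight over the edge. Next I'll go close to the clip and look.

```bash
python3 -c "
from h import *
tgt([.5115,-.200,.22],-.253)"
```

```text
move [-5.268 -1.43   0.697] [0.003 0.    0.255] n 5.291602556132167
```

Call:
move_arm --pt "80 -5.27 -1.43 0.7 0 0 0.255" --pt "80 -5.27 -1.43 0.7 0 0 0.255" --pt "80 -5.27 -1.43 0.7 0 0 0.255" --pt "80 -5.27 -1.43 0.7 0 0 0.255" --pt "80 -5.27 -1.43 0.7 0 0 0.255" --pt "80 -5.27 -1.43 0.7 0 0 0.255" --pt "80 -5.27 -1.43 0.7 0 0 0.255" --pt "80 -5.27 -1.43 0.7 0 0 0.255"

```text
time: 7.3
tcp_pos: [0.5118, -0.1972, 0.2182]
tcp_rot: [-2.481, -1.927, 0.001]
ft_force: [0.8, 0.8, 0.0]
gripper_width: 0.938
```

```bash
python3 -c "
from h import *
s=manip.read_state();cv2.imwrite('pics/w5.png',manip.read_camera('wrist'))
print(s['tcp_pos'],s['tcp_rot'],s['time'],s['joint_positions']);np.save('s1.npy',np.r_[s['tcp_pos'],s['tcp_rot']])"
```

```text
[ 0.51175178 -0.19715735  0.21816597] [-2.48088121e+00 -1.92670725e+00  6.18372202e-04] 7.3 [-0.23192374  0.34983007  0.67280066  1.83774132 -0.25004478  1.04036744
  0.28911649]
```

View pics/w5.png

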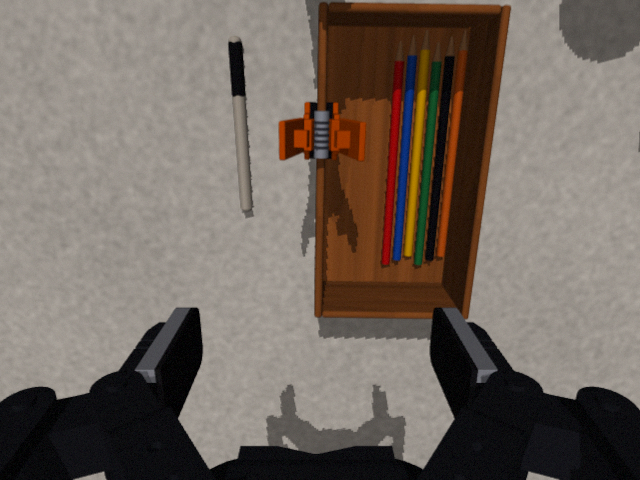

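The clip pivot is at (321,134), and the grip top ends run from (280,140) to (365,142). The wall's top edge goes from (323,10) to (320,315), nearly parallel to the tool's x axis.

```bash
python3 -c "
from h import *
a=np.load('s1.npy');s=dict(tcp_pos=a[:3],tcp_rot=a[3:]);C=cam('wrist',s)
w1=back(C,(323,12),.065);w2=back(C,(320,312),.065);print('wall',w1,w2,np.arctan2(-(w1-w2)[0],(w1-w2)[1]))
print('piv',back(C,(321,134),.073))
l=back(C,(280,140),.118);r=back(C,(365,141),.118);m=(l+r)/2;print(l,r,m,np.linalg.norm(r-l), np.arctan2(*(r-l)[1::-1]))
tgt([*m[:2],.22],-.253)"
```

```text
wall [ 0.54632193 -0.07625988  0.065     ] [ 0.49340904 -0.27724156  0.065     ] -0.2574306295618283
piv [ 0.52707235 -0.14698287  0.073     ]
[ 0.50483552 -0.14050627  0.118     ] [ 0.55030653 -0.15274233  0.118     ] [ 0.52757102 -0.1466243   0.118     ] 0.04708857480233754 -0.2628688800736492
move [ 1.295  0.068 -0.044] [-0.    -0.     0.005] n 1.2474853514598336
```

Call:
move_arm --pt "85 1.3 0.07 0 0 0 0.005" --pt "85 1.3 0.07 0 0 0 0.005" --pt "85 1.3 0.07 0 0 0 0.005" --pt "85 1.3 0.07 0.8 0 0 0.005" --pt "85 1.3 0.07 1.6 0 0 0.005" --pt "85 1.3 0.07 2.4 0 0 0.005" --pt "85 1.3 0.07 2.4 0 0 0.005" --pt "85 1.3 0.07 2.4 0 0 0.005"

```text
time: 8.02
tcp_pos: [0.5271, -0.1466, 0.1222]
tcp_rot: [-2.483, -1.923, 0.003]
ft_force: [0.3, -0.8, 0.4]
gripper_width: 0.995
```

```bash
python3 -c "
from h import *
print(manip.read_state()['tcp_pos']);tgt([.5274,-.1467,.084],-.257)"
```

```text
[ 0.52708898 -0.14655881  0.12216879]
move [-0.001  0.011  0.954] [-0.002  0.001  0.004] n 0.9175556374807894
```

Call:
move_arm --pt "85 0 0.01 0.5 0 0 0.004" --pt "85 0 0.01 0.95 0 0 0.004" --pt "85 0 0.01 0.95 0 0 0.004" --pt "70 0 0.01 0.95 0 0 0.004" --pt "60 0 0.01 0.95 0 0 0.004" --pt "50 0 0.01 0.95 0 0 0.004" --pt "42 0 0.01 0.95 0 0 0.004" --pt "36 0 0.01 0.95 0 0 0.004" --newtons 30

```text
time: 8.68
tcp_pos: [0.5293, -0.1477, 0.0863]
tcp_rot: [2.487, 1.916, 0.004]
ft_force: [0.9, -0.5, 13.1]
gripper_width: 0.424
```

Call:
move_arm --pt "30 0 0 0 0 0 0" --pt "24 0 0 0 0 0 0" --pt "18 0 0 0 0 0 0" --pt "15 0 0 0 0 0 0" --pt "15 0 0 0 0 0 0" --pt "15 0 0 0 0 0 0"

```text
time: 9.18
tcp_pos: [0.5286, -0.1477, 0.0863]
tcp_rot: [2.488, 1.916, 0.003]
ft_force: [-4.0, 2.1, 17.0]
gripper_width: 0.295
```

```bash
python3 -c "
from h import *
s=manip.read_state();cv2.imwrite('pics/w6.png',manip.read_camera('wrist')[100:400,150:490])
print(s)"
```

```text
{'time': 9.1833, 'joint_positions': array([-0.22693735,  0.52982356,  0.56388457,  1.93616966, -0.3937864 ,
        0.78340761,  0.30021552]), 'dq': array([-0.0022432 ,  0.00123263, -0.00050555,  0.0008481 ,  0.00155138,
        0.00106011, -0.00051128]), 'joint_torque': array([-7.74909655e-03, -6.92443800e+01,  1.12789491e+01, -2.94692731e+01,
       -3.10974782e-01, -1.49243362e+00, -2.65150244e-03]), 'tcp_pos': array([ 0.52863617, -0.14765981,  0.08628228]), 'tcp_rot': array([2.48784848, 1.91635996, 0.0027864 ]), 'ft_force': array([-4.03225017,  2.06039201, 16.99018574]), 'wrist_torque': array([ 0.30082418,  1.04497721, -0.00671197]), 'gripper_width': 0.29491817426598527}
```

View pics/w6.png

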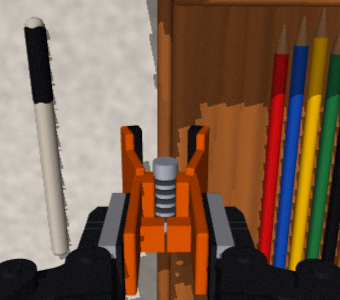

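The opening is 25 mm, so the clip is squeezed to its stop. I'll lift it straight up.

Call:
move_arm --pt "15 0 0 -0.2 0 0 0" --pt "15 0 0 -0.6 0 0 0" --pt "15 0 0 -1.1 0 0 0" --pt "15 0 0 -1.7 0 0 0" --pt "15 0 0 -2.4 0 0 0" --pt "15 0 0 -3.2 0 0 0" --pt "15 0 0 -4 0 0 0" --pt "15 0 0 -4.5 0 0 0"

```text
time: 9.9
tcp_pos: [0.5282, -0.148, 0.2685]
tcp_rot: [2.488, 1.915, 0.004]
ft_force: [-0.3, 0.0, -0.1]
gripper_width: 0.294
```

Call:
move_arm --pt "15 0 0 0 0 0 0" --pt "15 0 0 0 0 0 0" --pt "15 0 0 0 0 0 0"

```text
time: 10.15
tcp_pos: [0.5275, -0.1472, 0.2643]
tcp_rot: [-2.488, -1.917, 0.0]
ft_force: [-0.0, 0.7, -1.0]
gripper_width: 0.297
```

```bash
python3 -c "
from h import *
s=manip.read_state();cv2.imwrite('pics/w7.png',manip.read_camera('wrist')[100:400,150:490])
print(s['tcp_pos'],s['ft_force'],s['gripper_width']);np.save('s1.npy',np.r_[s['tcp_pos'],s['tcp_rot']])
tgt([.5683,.142,.27],0)"
```

```text
[ 0.52749256 -0.14722439  0.26426085] [-0.01684168  0.71931411 -1.00487068] 0.2971902436313137
move [ 7.253 -0.856 -0.154] [-0.001 -0.    -0.258] n 7.023576465027883
```

View pics/w7.png

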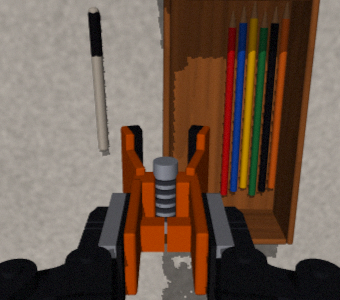

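The clip is held squarely, centred at column ~315. I'll carry it over the middle of the board.

Call:
move_arm --pt "15 0 0 -0.2 0 0 0" --pt "15 1 -0.1 -0.2 0 0 -0.06" --pt "15 2 -0.2 -0.2 0 0 -0.13" --pt "15 3 -0.35 -0.2 0 0 -0.2" --pt "15 4 -0.5 -0.2 0 0 -0.258" --pt "15 5 -0.65 -0.2 0 0 -0.258" --pt "15 6 -0.75 -0.15 0 0 -0.258" --pt "15 7.25 -0.86 -0.15 0 0 -0.258"

```text
time: 10.87
tcp_pos: [0.5667, 0.1351, 0.2703]
tcp_rot: [-2.222, -2.221, 0.001]
ft_force: [1.1, -0.1, -0.2]
gripper_width: 0.296
```

Call:
move_arm --pt "15 0 0 0 0 0 0" --pt "15 0 0 0 0 0 0" --pt "15 0 0 0 0 0 0"

```text
time: 11.12
tcp_pos: [0.567, 0.1328, 0.2702]
tcp_rot: [2.222, 2.221, -0.002]
ft_force: [-0.4, -0.5, -0.2]
gripper_width: 0.297
```

```bash
python3 -c "
from h import *
s=manip.read_state();a=manip.read_camera('wrist');cv2.imwrite('pics/w8.png',cv2.resize(a[80:380,180:460],None,fx=2,fy=2,interpolation=2))
print(s['tcp_pos'],s['tcp_rot'],s['ft_force'],s['gripper_width']);np.save('s1.npy',np.r_[s['tcp_pos'],s['tcp_rot']])
C=cam('wrist',s)
p=s['tcp_pos'];print(proj(C,p),proj(C,p-[0,0,.0163]),proj(C,[.5683,.142,.166]),proj(C,[.5683,.22,.166]))
tgt([.5683,.142,.27],0)"
```

```text
[0.56700928 0.13280536 0.27020512] [ 2.22161422e+00  2.22091218e+00 -1.92947050e-03] [-0.43255003 -0.47904069 -0.18618955] 0.29656566071688767
[318.29656701 314.96646212] [318.14968639 295.17322207] [319.82991418 214.74090627] [320.00832855  75.12619763]
move [0.247 0.03  0.01 ] [-0.     0.001 -0.001] n 0.23898291467522784
```

View pics/w8.png

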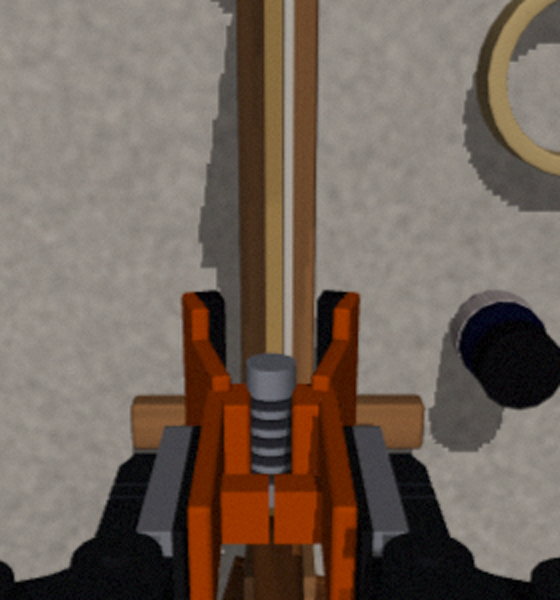

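The jaw middle is at crop column 271 and the board/card pair at about 280, so the clip must go about 2.3 mm toward +x. It also goes 10 mm toward +y, then down.

Call:
move_arm --pt "15 0.24 0.06 0 0 0 0" --pt "15 0.24 0.06 0 0 0 0" --pt "15 0.24 0.06 0.4 0 0 0" --pt "15 0.24 0.06 0.8 0 0 0" --pt "15 0.24 0.06 1.0 0 0 0" --pt "15 0.24 0.06 1.0 0 0 0" --pt "15 0.24 0.06 1.0 0 0 0"

```text
time: 11.75
tcp_pos: [0.5696, 0.1428, 0.2307]
tcp_rot: [2.222, 2.221, -0.001]
ft_force: [0.3, 0.3, -0.9]
gripper_width: 0.292
```

```bash
python3 -c "
from h import *
s=manip.read_state();print(s['ft_force']);a=manip.read_camera('wrist');cv2.imwrite('pics/w9.png',cv2.resize(a[80:380,180:460],None,fx=2,fy=2,interpolation=2))
tgt([.5693,.142,.194],0)"
```

```text
[ 0.3275515   0.26483948 -0.85971675]
move [-0.021 -0.014  0.928] [ 0.001 -0.    -0.   ] n 0.8928330737745261
```

View pics/w9.png

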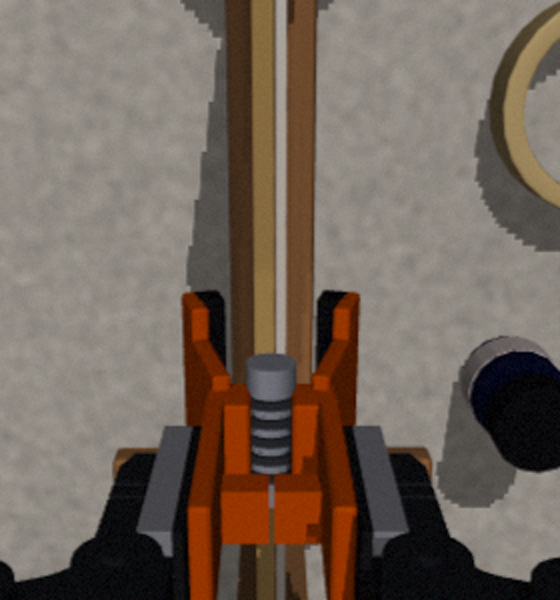

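The board and card edge (columns 252 to 288) is centred between the jaws (pads at 225 and 318, middle 271). I'll go down in small steps.

Call:
move_arm --pt "15 0 0 0.2 0 0 0" --pt "15 0 0 0.4 0 0 0" --pt "15 0 0 0.6 0 0 0" --pt "15 0 0 0.75 0 0 0" --pt "15 0 0 0.88 0 0 0" --pt "15 0 0 0.92 0 0 0" --pt "15 0 0 0.92 0 0 0" --pt "15 0 0 0.92 0 0 0"

```text
time: 12.47
tcp_pos: [0.5696, 0.143, 0.1938]
tcp_rot: [2.221, 2.221, 0.0]
ft_force: [0.0, -0.4, -1.7]
gripper_width: 0.295
```

Call:
move_arm --pt "15 0 0 0 0 0 0" --pt "15 0 0 0 0 0 0" --pt "15 0 0 0 0 0 0" --pt "15 0 0 0 0 0 0"

```text
time: 12.8
tcp_pos: [0.5696, 0.143, 0.1938]
tcp_rot: [2.221, 2.221, 0.0]
ft_force: [-0.6, 0.4, 0.4]
gripper_width: 0.297
```

```bash
python3 -c "
from h import *
s=manip.read_state();print(s['tcp_pos'],s['ft_force'],s['wrist_torque'],s['gripper_width'],s['time']);a=manip.read_camera('wrist');b=manip.read_camera('scene')
a=cv2.resize(a[80:380,180:460],None,fx=1.5,fy=1.5,interpolation=2);b=cv2.resize(b[170:320,260:430],(510,450),interpolation=2)
cv2.imwrite('pics/w10.png',np.hstack([a,b])[:, :800])"
```

```text
[0.56959071 0.14296886 0.19381862] [-0.55752193  0.42096385  0.35142513] [0.0382531  0.0068247  0.02182804] 0.2965988784224187 12.8
```

The force reading is near zero and the opening hasn't changed, so I'm handing in.

```bash
python3 -c "
from rig import manip
print(manip.close_job())"
```

```text
the job is handed in; nothing more can be done
None
```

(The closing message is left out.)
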